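# Set the cutter's gauge stop and hold a strip against it through the guard

## Robot

A 7-joint arm with a two-finger parallel gripper is mounted at the origin on the work surface. World frame = base frame: x ahead of the robot, y to its left, z up, the work surface at z = 0. Lengths are in m, angles in rad, forces in N, time in s.
With the tool pointing down it reaches from about 0.425 to 0.95 m from the base axis. Payload 4.7 kg.
Tool frame: the origin (TCP) lies on the centre line of the jaws, within the pads' length; the fingertips stand 11 mm ahead of it and the grasp point (between the pads) lies 8 mm behind it; z points along the fingers, y is the line along which they close (so a half turn about z gives the same grasp; the last joint's range is limited). The gripper opens to 87 mm and grips with 3 to 60 N. Pads are 19 mm wide; open, the fingers measure 117 mm over their backs; the gripper's body (75 mm by 190 mm) begins 51 mm behind the grasp point.
Start: joints at [1.08, 0.469, -0.049, 1.532, 0.024, 1.141, -0.082], TCP at [0.301, -0.604, 0.234] pointing down, gripper open.
Joint ranges: [-2.59, 2.59], [-0.33, 1.99], [-1.39, 1.29], [0.1, 2.45], [-1.04, 4.18], [0.21, 1.99], [-2.66, 2.66]. Speed limits (rad/s): [2.57, 2.57, 3.14, 3.14, 3.14, 3.14, 3.14].

## Interface

Orientations are given as a rotation vector (axis times angle).
In Python, from rig import observe, camera, hand_in gives the robot as it stands.
- The arm moves only by the shell command python3 -m jog 'ROWS' [FORCE]. ROWS is JSON, a list of rows, each a list of 7 numbers: the shift along the tool's x, y, z in cm, then the turn, a rotation vector about the tool's x, y, z in degrees, then the opening, from -1 (shut) to 1 (fully open). A call has 1 to 12 rows; each row shifts and turns the commanded pose from where the row before left it, along the tool's axes as they then stand; what a row does not reach is not made up. A row lasts 1/12 s, in which the tool goes at most 41.7 mm and 7.16 degrees, less where a joint would pass 70% of its speed; a pose out of reach is approached as far as the arm can. A call with a gripper value outside its range is refused whole. The fingers move at their own pace and stop on an object; FORCE is the grip in N (left out, the last holds). Time passes only in rows, so rows that do not move let the fingers close. It gives the time, the measured TCP pose, the force, the opening and the grip force at its end, in the units of the state.
- observe(): the state, without advancing time (a new reading comes with each control period).
- camera(name): name is "side" or "top"; returns a dict with "pixels" (384x512x3 uint8, red, green, blue), "z_map" (384x512 float32, m along the optical axis (not along the pixel's ray), 0 where there is no reading), "camera_matrix" (3x3 intrinsics, pixels), "T" (4x4, takes a point from camera to world coordinates). Camera axes: x right, y down, z forward; pixel columns grow to the right and rows downward; lengths in m; the calibration is good to about 2 mm. A picture is of the moment at which its call begins.
- hand_in(): hands the job in; it is judged then, once.
The state is a dict: "t": time; "joint_pos": joint angles; "dq": joint speeds; "effort": joint torques, N m; "tool_pos": TCP position; "orientation": TCP orientation; "force": force on the tool from outside, world axes, zero at the start; "wrist_torque": the same for the moment, N m; "finger_gap": finger opening in m; "grip_force": force on a finger pad.
Only numpy, scipy, OpenCV 4.12 (cv2) and the standard library are available. Lean on these libraries where they do the work, as an engineer would, in place of code of your own. Each camera call takes 0.05 s, during which the arm holds its last target. There are 200 camera calls.

## Task

Set up the green strip cutter for a cut: take the brass gauge stop from its wooden stand and put it fully home in the middle one of the three holes in the cutter's bed. Then pick up the long dark wooden strip, feed one end level through the window in the yellow guard until it butts gently against the stop, and finish holding it there in the gripper, pressed lightly against the stop and ready for the cut: do not let go. Leave the raised knife lever and everything else on the bench alone.

Things in the scene. Friction and masses are not known exactly. Their poses are not given: they have to be found in the camera images.
- cutter: Green bench strip cutter, bolted down (place and yaw vary). Strips are fed along its +y. Origin on the bench under the front edge of the guard's mouth, mid-lane; at yaw 0 x points away from the robot; z up. Steel bed behind the guard: x -55..55, y 20..170 mm, top 43 mm above the bench. Foot flanges 14 mm high reach x -83 and 110. Before the guard (y below 0) is bare bench, no support.
- window (a point): Centre of the window in the yellow guard (cutter x 0, y 8, z 54 mm), axes as the cutter's. Guard plate: x -60..60, y 8..20, top 93 mm above the bench. Window 23 wide, 18 high, floor 45 mm above the bench (2 mm above the bed). A flared mouth before it (y 0..8) widens it by 6 mm on each side.
- hole1 (a point): Mouth of the gauge hole nearest the guard, at bed level (cutter y 91.6 mm). Not the one to use.
- hole2 (a point): Mouth of the middle gauge hole, the one to use, at bed level (43 mm above the bench, cutter y 116.9 mm), axes as the cutter's, z up. Round, 11.5 mm wide, 36 mm deep, with a small chamfer.
- hole3 (a point): Mouth of the gauge hole farthest from the guard, at bed level (cutter y 142.2 mm). Not the one to use.
- stop: Gauge stop, loose, about 0.11 kg: upright brass barrel 22 mm across and 36 mm tall, with a steel shank 10 mm across and 30 mm long below it, slightly tapered at the foot. Origin on its axis at the barrel's underside, z up; home when the barrel's underside lies on the bed, where it keeps up to 1.5 mm of sideways play. It starts standing in the middle hole of the stand, shank down.
- stand: Fixed wooden stand for the stop, 60 (x) by 110 (y) by 42 mm high, three holes 13 mm wide along y; origin at the centre of its underside.
- strip: Long dark wooden strip, loose, 21 mm wide (its x), 240 mm long (its y), 16 mm high (z), about 0.065 kg. Either end may be fed. Origin at the centre of its underside; it starts lying on the bench, its y roughly along the cutter's y.
- strip_mid (a point): Centre of the strip's volume, 8 mm above its underside. With the strip home against the stop in the middle hole it lies 14 mm before the cutter's origin (cutter y -14 mm).
- lever (a joint): Hinge of the knife lever: 0 rad = raised, leaning back on its rest; grows as it comes down. Pivot beside the bed (cutter x 74, y 38, z 53 mm); the lever is 14 to 26 mm thick in y and leans away from the lane, its top at cutter x 162, 296 mm above the bench. Leave it at 0.
- lever_grip (a point): Middle of the lever's round wooden handle, 26 mm thick.
- offcut: Short lighter wooden offcut 30 by 100 by 16 mm, bystander.
- ink_tin: Round tin 72 mm across, 55 mm high, with a blue label, bystander.
- pen_cup: White cup 72 mm across, 95 mm high, with pens reaching 160 mm, bystander.
- mallet: Mallet with a wooden handle and a black head lying on the bench, bystander.
- ink_brush: Brush with a red handle lying on the bench, bystander.
- composing_stick: Steel composing stick, a shallow tray 55 by 210 by 24 mm, bystander.

How it is judged:
On the way, in this order (a step that is already met when the one before it is completed fails the run):
1. the gauge stop stands fully home in the middle hole of the bed (horizontal distance between stop and hole2 below 0.004 m and z of stop in the frame of hole2 between -0.003 and 0.003 m and angle between stop's own z axis and vertical below 0.12 rad), for 0.2 s.
2. one end of the strip, in the gripper, is through the guard window and past the knife line, with the stop still home (all of step 1 and x of strip_mid in the frame of window between -0.008 and 0.008 m and z of strip_mid in the frame of window between -0.008 and 0.008 m and angle between the y axis of strip and the y axis of cutter, either way round below 0.07 rad and y of strip_mid in the frame of cutter between -0.085 and -0.008 m and contact force between the fingers and strip above 1 N), for 0.1 s.
At the end, for the whole second after the job is handed in: Stop home in the middle hole (4 mm, upright within 7 degrees); strip through the window, level and in line within 4 degrees, its end within 4 mm of its place and pressing on the stop with over 0.3 N; fingers gripping the strip with over 1 N; strip at rest (all of step 1 and x of strip_mid in the frame of window between -0.008 and 0.008 m and z of strip_mid in the frame of window between -0.008 and 0.008 m and angle between the y axis of strip and the y axis of cutter, either way round below 0.07 rad and y of strip_mid in the frame of cutter between -0.0175 and -0.0095 m and contact force between strip and stop above 0.3 N and contact force between the fingers and strip above 1 N and angle between strip's own z axis and vertical below 0.07 rad and linear speed of strip below 0.02 m/s); the arm keeps its last pose, push and grip.
It fails at once if the strip is rammed against the stop (more than 40 N) (contact force between strip and stop above 40 N).
It fails at once if the knife lever is pulled (more than 0.2 rad) (value of joint lever above 0.2 rad).
It fails at once if a bystander is moved by more than 30 mm (distance of any of offcut, ink_tin, pen_cup, mallet, ink_brush, composing_stick from where it was at the start of the episode above 0.03 m).
It also fails if it takes over 64 s, if anything falls off the work surface, if the arm or the gripper's body presses on something with over 40 N, if the wrist force passes 120 N, or if a joint passes its speed limit or range.

## Working session

There is one attempt and no reset: what is moved stays moved. The work goes in short steps, Python scripts to look and compute and a shell command to move; the robot and the scene stay as the last step left them, time stands still between calls to the robot, and variables do not carry over. Pictures are saved under pics/ and viewed, at most 10 in all, crops included, and the job is handed in when it is done.

```bash
ls; mkdir -p pics
cat > h.py <<'E'
import numpy as np, cv2
from rig import observe, camera
def snap(n,tag):
    c=camera(n); np.savez(f'/tmp/{n}.npz',**c)
    cv2.imwrite(f'pics/{tag}.png',c['pixels'][:,:,::-1]); return c
def cloud(c):
    z=c['z_map'];K=c['camera_matrix'];v,u=np.indices(z.shape)
    P=np.stack([(u-K[0,2])/K[0,0]*z,(v-K[1,2])/K[1,1]*z,z],-1)
    W=P@c['T'][:3,:3].T+c['T'][:3,3]; W[z==0]=np.nan; return W
def ray(c,u,v,h):
    K=c['camera_matrix'];d=c['T'][:3,:3]@np.array([(u-K[0,2])/K[0,0],(v-K[1,2])/K[1,1],1]);o=c['T'][:3,3]
    return o+d*(h-o[2])/d[2]
E
python3 - <<'E'
from h import *
for n in('top','side'):
    c=snap(n,n+'0');print(n,c['T'].round(3).tolist(),c['camera_matrix'].round(1).tolist())
    cv2.imwrite(f'pics/{n}0.png',cv2.resize(c['pixels'][:,:,::-1],(800,600)))
print(observe())
E
```

```text
pics
top [[0.006, -0.996, 0.086, 0.49], [-1.0, -0.006, 0.002, -0.01], [-0.001, -0.086, -0.996, 1.332], [0.0, 0.0, 0.0, 1.0]] [[374.9, 0.0, 258.3], [0.0, 374.9, 190.1], [0.0, 0.0, 1.0]]
side [[-0.973, -0.144, 0.18, 0.346], [-0.231, 0.572, -0.787, 0.928], [0.01, -0.807, -0.59, 0.869], [0.0, 0.0, 0.0, 1.0]] [[389.3, 0.0, 255.8], [0.0, 389.3, 198.0], [0.0, 0.0, 1.0]]
{'t': 0.1, 'joint_pos': array([ 1.08010746,  0.4693545 , -0.04862362,  1.53356584,  0.02410107,
        1.14098495, -0.08233408]), 'dq': array([-1.41343049e-03, -2.59642212e-03,  4.83906478e-05, -2.91739078e-03,
       -5.89898885e-04, -1.60431826e-04, -1.27160492e-03]), 'effort': array([ 6.87254465e-05, -5.09171605e+01, -8.16599932e-02, -2.36830187e+01,
       -6.15604059e-02,  3.44462553e-02,  6.87005695e-05]), 'tool_pos': array([ 0.30054611, -0.60382506,  0.23261233]), 'orientation': array([-3.05658839e+00, -7.18597789e-01,  6.92529443e-04]), 'force': array([-0.18188149,  0.5591899 , -0.1784315 ]), 'wrist_torque': array([ 0.00853137, -0.0478888 ,  0.00446023]), 'grip_force': 0.0, 'finger_gap': 0.08634892584931003}
```

View pics/top0.png

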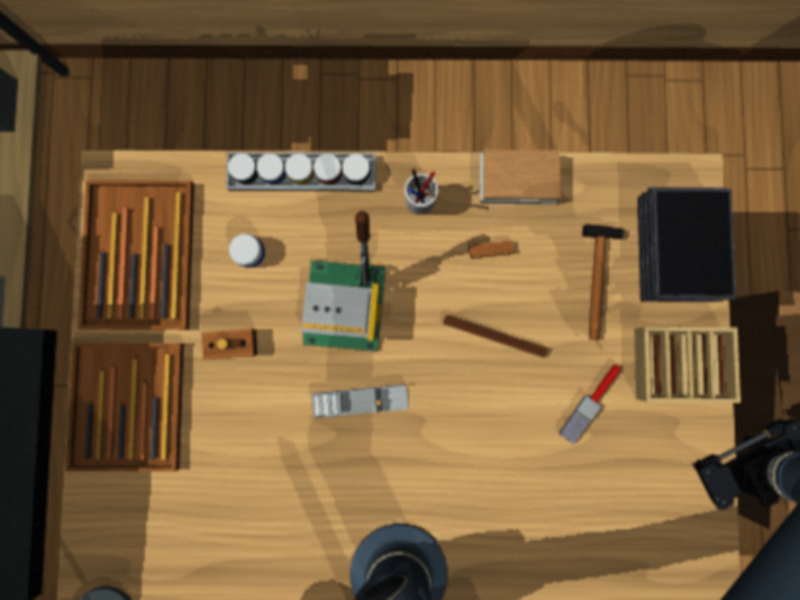

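View pics/side0.png

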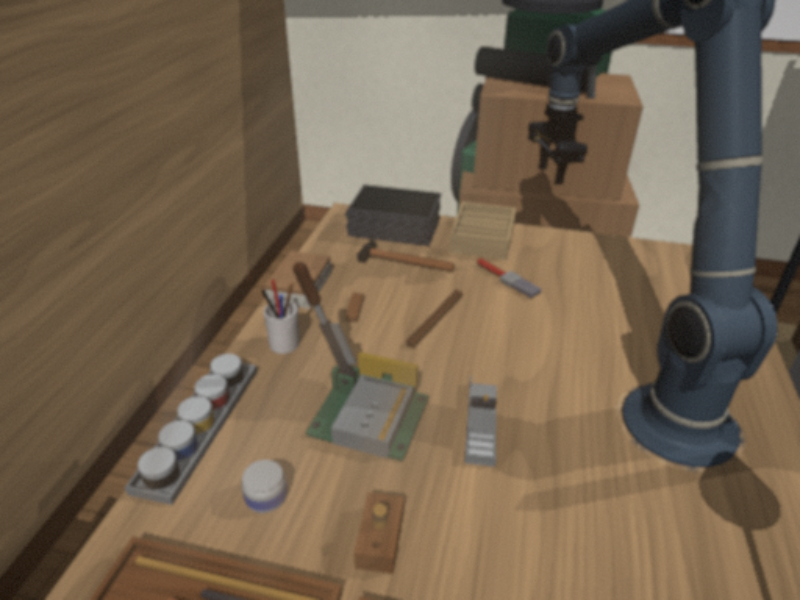

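```bash
cat > m.py <<'E'
from h import *
L=lambda n:dict(np.load(f'/tmp/{n}.npz'))
for n in('top','side'):
    c=L(n);W=cloud(c);im=c['pixels'];hsv=cv2.cvtColor(im,cv2.COLOR_RGB2HSV);H,S,V=cv2.split(hsv)
    print('==',n)
    box=(np.abs(W[...,0]-.5)<.3)&(np.abs(W[...,1]-.05)<.5)
    ms={'green':(H>40)&(H<90)&(S>90),'guard':(H>20)&(H<33)&(S>150)&(W[...,2]>.06),'strip':(V<110)&(H<16)&(S>80)&(W[...,2]<.03)&(W[...,2]>.008),
     'brass':(W[...,2]>.06)&(W[...,1]>.27)&(W[...,1]<.45)&(W[...,0]<.5),'stand':(abs(W[...,2]-.042)<.007)&(W[...,1]>.25)&(W[...,1]<.45)&(W[...,0]<.5)&(W[...,0]>.3),
     'bed':(abs(W[...,2]-.043)<.006)&(S<60)&(W[...,1]>-.05)&(W[...,1]<.25)&(W[...,0]>.38)}
    for k,m in ms.items():
        m=(m&box).astype(np.uint8);nn,lab,st,_=cv2.connectedComponentsWithStats(m)
        if nn<2: print(k,'none');continue
        for i in np.argsort(-st[1:,4])[:2]+1:
            if st[i,4]<8: continue
            q=lab==i;P=W[q];v,u=np.nonzero(q);
            h={'green':.014,'guard':.093,'strip':.016,'brass':.078,'stand':.042,'bed':.043}[k]
            R=np.array([ray(c,a,b,h) for a,b in zip(u,v)])[:,:2]
            r=cv2.minAreaRect(R.astype(np.float32)*1000)
            print(k,st[i].tolist(),'zmed',np.nanmedian(P[:,2]).round(4),'mean',R.mean(0).round(4),'rect',np.round(r[0],1),np.round(r[1],1),round(r[2],1))
    # holes
    g=cv2.cvtColor(im,cv2.COLOR_RGB2GRAY)
    np.set_printoptions(linewidth=250)
    if n=='top': x0,y0,x1,y1=192,178,244,222
    else: x0,y0,x1,y1=210,240,270,295
    z=cv2.resize(im[y0:y1,x0:x1,::-1],None,fx=7 if n=='top' else 6,fy=7 if n=='top' else 6,interpolation=cv2.INTER_CUBIC)
    cv2.imwrite(f'pics/{n}_z.png',z)
E
python3 m.py; python3 -c "
import cv2,numpy as np
a=cv2.imread('pics/top_z.png');b=cv2.imread('pics/side_z.png');h=max(a.shape[0],b.shape[0])
p=lambda i:cv2.copyMakeBorder(i,0,h-i.shape[0],0,0,cv2.BORDER_CONSTANT)
o=np.hstack([p(a),p(b)]);print(o.shape);cv2.imwrite('pics/z.png',o)"
```

```text
== top
green [199, 167, 33, 16, 400] zmed 0.014 mean [0.6568 0.1457] rect [658.5 146.5] [113.   47.8] 84.9
green [195, 212, 47, 12, 284] zmed 0.0145 mean [0.505  0.1323] rect [505.7 132.5] [ 38.4 161.5] 1.2
guard [236, 182, 8, 36, 175] zmed 0.0922 mean [0.5659 0.0548] rect [565.6  52.7] [ 21.7 116.9] 85.9
strip [284, 202, 67, 26, 353] zmed 0.016 mean [ 0.5182 -0.214 ] rect [ 517.9 -213.5] [239.4  17.8] 71.9
strip [112, 220, 6, 81, 165] zmed 0.0183 mean [0.3556 0.4904] rect [358.9 490.2] [  8.7 274.2] 89.9
brass [139, 219, 8, 5, 35] zmed 0.0763 mean [0.4938 0.377 ] rect [492.9 377.3] [13.3 23.6] 0.3
stand [130, 219, 33, 12, 271] zmed 0.042 mean [0.4812 0.3795] rect [482.2 376.1] [ 37.7 109.8] 1.6
bed [193, 181, 45, 36, 1108] zmed 0.0432 mean [0.5778 0.1405] rect [573.6 141.2] [143.3 112.4] 85.2
== side
green none
guard [230, 227, 17, 12, 82] zmed 0.0808 mean [0.5989 0.0746] rect [597.7  77.3] [41.6 48. ] 87.1
strip [108, 353, 104, 31, 685] zmed 0.0116 mean [0.6722 0.4941] rect [672.  493.5] [ 21.3 256.9] 90.0
strip [98, 374, 69, 10, 287] zmed 0.0106 mean [0.7297 0.5368] rect [719.  532.6] [157.3  21.1] 13.6
brass [242, 322, 6, 13, 53] zmed 0.0764 mean [0.4939 0.3869] rect [493.8 385.7] [11.8 32.9] 14.4
stand [237, 316, 21, 43, 479] zmed 0.0433 mean [0.4836 0.3871] rect [485.8 380.4] [ 33.9 115. ] 3.4
bed [212, 240, 52, 45, 1309] zmed 0.0444 mean [0.5828 0.1428] rect [598.  134.2] [170.8 160.1] 87.4
(330, 724, 3)
```

View pics/z.png

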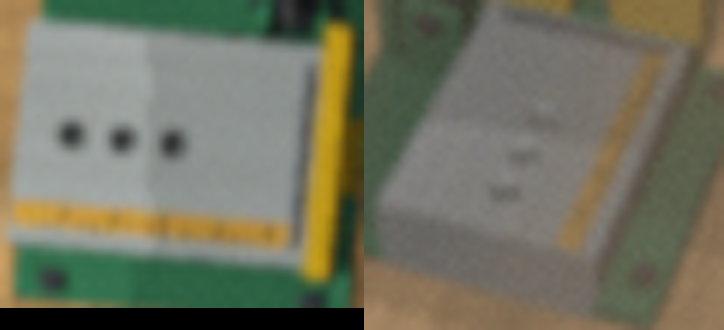

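```bash
cat >> h.py <<'E'
from scipy.spatial.transform import Rotation as Ro
def go(xyz,yaw=None,s=None):
    """shift in tool cm, turn about tool z deg (tool x axis yaw in world, tool down); also tilt fix"""
    s=s or observe();R=Ro.from_rotvec(s['orientation']).as_matrix()
    print('t',round(s['t'],2),'tcp',s['tool_pos'].round(4),'yaw',np.degrees(np.arctan2(R[1,0],R[0,0])).round(2),'F',s['force'].round(2),'gap',round(s['finger_gap'],4),'grip',round(s['grip_force'],1),'j',s['joint_pos'].round(2))
    print('shift cm',(R.T@(np.array(xyz)-s['tool_pos'])*100).round(2))
    if yaw is not None:
        a=np.radians(yaw);T=np.array([[np.cos(a),np.sin(a),0],[np.sin(a),-np.cos(a),0],[0,0,-1]])
        print('turn deg',np.degrees(Ro.from_matrix(R.T@T).as_rotvec()).round(2))
E
python3 - <<'E'
from h import *
c=dict(np.load('/tmp/top.npz'));g=cv2.cvtColor(c['pixels'],cv2.COLOR_RGB2GRAY).astype(float)
pts=[]
for zx,zy in[(70,135),(121,140),(172,144)]:
    u0,v0=int(round(192+zx/7-.5)),int(round(178+zy/7-.5))
    w=g[v0-3:v0+4,u0-3:u0+4];w=np.clip(np.median(w)-12-w,0,None)
    vv,uu=np.indices(w.shape);u=u0-3+(w*uu).sum()/w.sum();v=v0-3+(w*vv).sum()/w.sum()
    p=ray(c,u,v,.043);pts.append(p[:2]);print(u.round(2),v.round(2),p.round(4))
pts=np.array(pts);d=pts[0]-pts[2];print('spacing',np.linalg.norm(d),'yaw',np.degrees(np.arctan2(-d[0],d[1])))
# other estimates via bed/guard rect
for yaw in(-4.9,):
    a=np.radians(yaw);Y=np.array([-np.sin(a),np.cos(a)])
    print('hole2 from bed',np.array([.5736,.1412])+Y*(.1169-.095),'from guard',np.array([.5656,.0527])+Y*(.1169-.014))
    print('origin from holes',pts.mean(0)-Y*.1169)
go([.45,-.3,.234],175);go([.493,.377,.234],175)
E
```

```text
201.71 196.77 [0.5774 0.1867 0.043 ]
209.0 197.49 [0.575  0.1615 0.043 ]
216.18 198.1 [0.5731 0.1368 0.043 ]
spacing 0.05011561979387716 yaw -4.922368951983911
hole2 from bed [0.57547063 0.16301996] from guard [0.5743894  0.15522393]
origin from holes [0.56520179 0.04518959]
t 0.1 tcp [ 0.3005 -0.6038  0.2326] yaw 26.46 F [-0.18  0.56 -0.18] gap 0.0863 grip 0.0 j [ 1.08  0.47 -0.05  1.53  0.02  1.14 -0.08]
shift cm [ 26.92 -20.54  -0.1 ]
turn deg [-4.0000e-02 -1.3000e-01 -1.4854e+02]
t 0.1 tcp [ 0.3005 -0.6038  0.2326] yaw 26.46 F [-0.18  0.56 -0.18] gap 0.0863 grip 0.0 j [ 1.08  0.47 -0.05  1.53  0.02  1.14 -0.08]
shift cm [ 60.93 -79.23  -0.  ]
turn deg [-4.0000e-02 -1.3000e-01 -1.4854e+02]
```

```bash
python3 -m jog '[[2.7,-2.05,0,0,0,0,1],[2.7,-2.05,0,0,0,0,1],[2.7,-2.05,0,0,0,0,1],[2.7,-2.05,0,0,0,0,1],[2.7,-2.05,0,0,0,0,1],[2.7,-2.05,0,0,0,0,1],[2.7,-2.05,0,0,0,0,1],[2.7,-2.05,0,0,0,0,1],[2.7,-2.05,0,0,0,0,1],[2.7,-2.05,0,0,0,0,1]]' 20; python3 -c "
from h import *
go([.493,.377,.20],175)"
```

```text
t: 0.93
tool_pos: [0.4514, -0.2988, 0.2333]
orientation: [-3.058, -0.719, 0.001]
force: [0.5, 0.4, 0.3]
finger_gap: 0.0872
grip_force: 0.0
t 0.93 tcp [ 0.4514 -0.2988  0.2333] yaw 26.45 F [0.51 0.4  0.34] gap 0.0872 grip 0.0 j [ 0.66  0.26 -0.19  1.84  0.06  1.04 -0.66]
shift cm [ 33.83 -58.65   3.34]
turn deg [-3.0000e-02 -2.0000e-02 -1.4855e+02]
```

```bash
python3 -m jog '[[1.88,-3.26,0,0,0,0,1],[1.88,-3.26,0,0,0,0,1],[1.88,-3.26,0,0,0,0,1],[1.88,-3.26,0,0,0,0,1],[1.88,-3.26,0,0,0,0,1],[1.88,-3.26,0,0,0,0,1],[1.88,-3.26,0,0,0,0,1],[1.88,-3.26,0,0,0,0,1],[1.88,-3.26,0,0,0,0,1],[1.88,-3.26,0,0,0,0,1],[1.88,-3.26,0,0,0,0,1],[1.88,-3.26,0,0,0,0,1]]'; python3 -m jog '[[1.88,-3.26,0,0,0,0,1],[1.88,-3.26,0,0,0,0,1],[1.88,-3.26,0,0,0,0,1],[1.88,-3.26,0,0,0,0,1],[1.88,-3.26,0,0,0,0,1],[1.88,-3.26,0,0,0,0,1],[0,0,0,0,0,-7,1],[0,0,0,0,0,-7,1],[0,0,0,0,0,-7,1],[0,0,0,0,0,-7,1],[0,0,0,0,0,-7,1],[0,0,0,0,0,-7,1]]';python3 -m jog '[[0,0,0,0,0,-7,1],[0,0,0,0,0,-7,1],[0,0,0,0,0,-7,1],[0,0,0,0,0,-7,1],[0,0,0,0,0,-7,1],[0,0,0,0,0,-7,1],[0,0,0,0,0,-7,1],[0,0,0,0,0,-7,1],[0,0,0,0,0,-7,1],[0,0,0,0,0,-7,1],[0,0,0,0,0,-7,1],[0,0,0,0,0,-7,1]]'; python3 -c "
from h import *
go([.493,.377,.057],175)"
```

```text
t: 1.93
tool_pos: [0.4784, 0.1518, 0.2334]
orientation: [3.058, 0.718, -0.0]
force: [0.9, 0.5, 0.8]
finger_gap: 0.0877
grip_force: 0.0
t: 2.93
tool_pos: [0.4925, 0.3754, 0.233]
orientation: [2.592, 1.775, -0.002]
force: [-0.4, -0.9, 0.2]
finger_gap: 0.0873
grip_force: 0.0
t: 3.93
tool_pos: [0.4926, 0.3752, 0.233]
orientation: [-0.739, -3.053, 0.001]
force: [-0.8, -0.3, -0.3]
finger_gap: 0.0871
grip_force: 0.0
t 3.93 tcp [0.4926 0.3752 0.233 ] yaw 152.79 F [-0.78 -0.27 -0.32] gap 0.0871 grip 0.0 j [-0.02  0.59 -1.04  1.63  0.53  1.23 -0.07]
shift cm [ 0.05  0.19 17.6 ]
turn deg [-5.000e-02 -2.000e-02 -2.221e+01]
```

```bash
python3 -m jog '[[0,0,0,0,0,-7.1,1],[0,0,0,0,0,-7.1,1],[0.05,0.19,0,0,0,-7.1,1],[0,0,3.5,0,0,0,0.2],[0,0,3.5,0,0,0,0],[0,0,3.5,0,0,0,-0.1],[0,0,3.5,0,0,0,-0.1],[0,0,2.4,0,0,0,-0.1],[0,0,1.2,0,0,0,-0.2],[0,0,0,0,0,0,-1],[0,0,0,0,0,0,-1],[0,0,0,0,0,0,-1]]' 5;  python3 -m jog '[[0,0,0,0,0,0,-1],[0,0,0,0,0,0,-1]]'; python3 -c "
from h import *
go([.493,.377,.057],85)"
```

```text
t: 4.93
tool_pos: [0.493, 0.3781, 0.0583]
orientation: [0.171, 3.136, 0.002]
force: [0.1, -0.3, 1.1]
finger_gap: 0.0348
grip_force: 0.0
t: 5.1
tool_pos: [0.4932, 0.3785, 0.0586]
orientation: [0.171, 3.135, 0.004]
force: [1.1, 5.9, 0.9]
finger_gap: 0.0217
grip_force: 5.2
t 5.1 tcp [0.4932 0.3785 0.0586] yaw 173.75 F [1.13 5.86 0.88] gap 0.0217 grip 5.2 j [-0.07  0.8  -0.97  1.78  0.78  1.    0.11]
shift cm [ 0.   -0.15  0.16]
turn deg [ 1.800e-01 -5.000e-02  8.875e+01]
```

```bash
python3 -m jog '[[0,0.2,0,0,0,0,-1],[0,0,0,0,0,0,-1],[0,0,0,0,0,0,-1]]'; python3 -m jog '[[0,0,0,0,0,0,0],[0,0,0,0,0,0,0],[0,0,0,0,0,0,0]]';python3 -m jog '[[0,0,0,0,0,7.1,0],[0,0,0,0,0,7.1,0],[0,0,0,0,0,7.1,0],[0,0,0,0,0,7.1,0],[0,0,0,0,0,7.1,0],[0,0,0,0,0,7.1,0],[0,0,0,0,0,7.1,0],[0,0,0,0,0,7.1,0],[0,0,0,0,0,7.1,0],[0,0,0,0,0,7.1,0],[0,0,0,0,0,7.1,0],[0,0,0,0,0,7.1,0]]'; python3 -m jog '[[0,0,0,0,0,3.6,0],[0,0,0,0,0,0,-1],[0,0,0,0,0,0,-1],[0,0,0,0,0,0,-1],[0,0,0,0,0,0,-1],[0,0,0,0,0,0,-1]]' 20;python3 -c "
from h import *
go([.493,.377,.057],85)"
```

```text
t: 5.35
tool_pos: [0.4933, 0.3791, 0.0584]
orientation: [0.172, 3.136, -0.002]
force: [-0.7, -2.2, 5.0]
finger_gap: 0.0217
grip_force: 5.0
t: 5.6
tool_pos: [0.4928, 0.3796, 0.0574]
orientation: [-0.171, -3.137, -0.0]
force: [-0.2, -0.0, 0.2]
finger_gap: 0.0346
grip_force: 0.0
t: 6.6
tool_pos: [0.4926, 0.3797, 0.0574]
orientation: [-2.255, -2.187, 0.0]
force: [-0.1, 0.8, -0.5]
finger_gap: 0.0432
grip_force: 0.0
t: 7.1
tool_pos: [0.4962, 0.3801, 0.0585]
orientation: [2.316, 2.12, 0.009]
force: [5.4, 0.8, -0.1]
finger_gap: 0.0214
grip_force: 19.7
t 7.1 tcp [0.4962 0.3801 0.0585] yaw 84.94 F [ 5.44  0.84 -0.14] gap 0.0214 grip 19.7 j [-0.28  0.66 -0.62  1.78  0.5   0.85 -1.23]
shift cm [-0.34 -0.29  0.14]
turn deg [ 0.3  -0.19 -0.06]
```

```bash
python3 -m jog '[[0,0.3,0,0,0,0,-1],[0,0,0,0,0,0,-1],[0,0,-2.5,0,0,0,-1],[0,0,-3.5,0,0,0,-1],[0,0,-3.5,0,0,0,-1],[0,0,0,0,0,0,-1]]' ;python3 -c "
from h import *
go([.575,.162,.115],85.1)"
```

```text
t: 7.6
tool_pos: [0.4975, 0.3824, 0.1589]
orientation: [-2.316, -2.122, -0.016]
force: [0.7, 1.0, -1.0]
finger_gap: 0.0213
grip_force: 19.8
t 7.6 tcp [0.4975 0.3824 0.1589] yaw 84.99 F [ 0.66  0.99 -1.  ] gap 0.0213 grip 19.8 j [-0.23  0.55 -0.69  1.71  0.41  1.02 -1.15]
shift cm [-21.31   9.62   4.29]
turn deg [ 0.38 -0.42 -0.11]
```

```bash
python3 -m jog '[[-2.66,1.2,0,0,0,0,-1],[-2.66,1.2,0,0,0,0,-1],[-2.66,1.2,0,0,0,0,-1],[-2.66,1.2,0,0,0,0,-1],[-2.66,1.2,0,0,0,0,-1],[-2.66,1.2,0,0,0,0,-1],[-2.66,1.2,0,0,0,0,-1],[-2.66,1.2,0,0,0,0,-1],[0,0,3.0,0,0,0,-1],[0,0,0,0,0,0,-1],[0,0,0,0,0,0,-1]]' ;python3 -c "
from h import *
go([.575,.162,.115],85.1)
a=snap('top','t1')['pixels'];b=snap('side','s1')['pixels']
f=lambda i,x,y:cv2.resize(i[y:y+100,x:x+90,::-1],None,fx=4.4,fy=4.4,interpolation=cv2.INTER_CUBIC)
cv2.imwrite('pics/z1.png',np.hstack([f(a,170,150),f(b,190,200)]))"
```

```text
t: 8.52
tool_pos: [0.5705, 0.1584, 0.1206]
orientation: [-2.314, -2.12, 0.008]
force: [-0.1, 0.0, -0.8]
finger_gap: 0.0215
grip_force: 19.8
t 8.52 tcp [0.5705 0.1584 0.1206] yaw 84.98 F [-0.08  0.02 -0.81] gap 0.0215 grip 19.8 j [ 0.14  0.55 -0.66  1.81  0.41  0.93 -0.79]
shift cm [0.4  0.42 0.56]
turn deg [-0.32  0.08 -0.12]
```

View pics/z1.png

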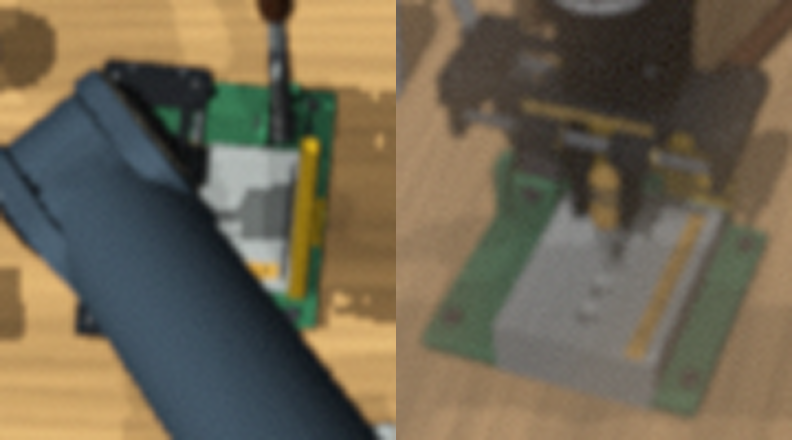

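```bash
cp /tmp/side.npz /tmp/s1.npz
python3 - <<'E'
from h import *
c=dict(np.load('/tmp/s1.npz'));K=c['camera_matrix'];Ti=np.linalg.inv(c['T'])
def pj(p):
    q=Ti[:3,:3]@p+Ti[:3,3];return (K@q/q[2])[:2]
s=observe();t=s['tool_pos'];R=Ro.from_rotvec(s['orientation']).as_matrix();ax=-R[:,2]
for d in(.021,.003,-.015,-.030,-.045): print('axis',d,pj(t+ax*d).round(2))
g0=cv2.cvtColor(cv2.imread('pics/side0.png'),cv2.COLOR_BGR2GRAY)
for p in [(.5774,.1867),(.575,.1615),(.5731,.1368)]: print('hole',pj(np.array([*p,.043])).round(2))
o0=cv2.resize(cv2.imread('pics/side0.png'),(512,384),interpolation=cv2.INTER_AREA)
np.set_printoptions(linewidth=250)
print('initial gray u 226-252 v 246-276');print(cv2.cvtColor(o0,cv2.COLOR_BGR2GRAY)[246:276,226:252])
f=lambda i:cv2.resize(i[235:285,215:265],None,fx=8,fy=8,interpolation=cv2.INTER_CUBIC)
cv2.imwrite('pics/z2.png',np.hstack([f(o0),f(c['pixels'][:,:,::-1])]))
E
```

```text
axis 0.021 [237.55 239.3 ]
axis 0.003 [237.67 244.12]
axis -0.015 [237.78 248.85]
axis -0.03 [237.87 252.72]
axis -0.045 [237.96 256.53]
hole [233.93 271.27]
hole [237.1  265.18]
hole [239.96 259.38]
initial gray u 226-252 v 246-276
[[ 78  88 104 113 114 114 115 114 114 115 115 115 115 115 113 111 111 110 110 108 106 105 103 100  99  99]
 [ 86 101 111 114 115 115 116 113 115 116 116 115 114 116 115 115 116 115 113 114 114 111 112 111 107 105]
 [ 97 108 115 116 115 115 115 112 113 114 114 115 114 116 116 115 116 117 116 115 117 115 116 115 112 114]
 [105 112 116 115 115 113 115 114 112 114 115 115 114 115 114 114 115 117 117 115 114 115 117 116 115 117]
 [109 115 116 115 115 114 115 115 114 115 114 116 114 114 115 116 116 115 115 115 116 114 115 115 116 118]
 [113 116 115 116 115 115 114 113 115 115 114 115 114 113 115 116 116 115 115 115 115 115 114 115 116 118]
 [116 115 116 116 116 115 115 115 114 113 114 114 116 115 114 115 115 114 115 115 116 115 115 116 117 118]
 [116 115 115 115 116 115 115 116 116 113 115 115 115 115 115 116 115 114 115 114 115 115 115 115 117 117]
 [117 114 1
[... 1643 characters left out ...]
 124 125 123 123 125 125 125 126 125 122 118 114 113 116]
 [124 125 125 124 121 121 121 123 124 122 124 126 125 125 123 123 124 125 125 124 124 123 119 115 114 119]
 [125 124 125 124 119 112 112 112 112 113 121 124 123 124 124 124 123 125 125 124 124 123 119 117 118 120]
 [125 124 126 125 120 110 106 106 108 110 119 123 123 123 123 123 125 125 125 124 124 122 117 117 121 122]
 [125 125 127 125 123 115 112 113 113 115 120 124 124 123 125 125 125 125 124 123 121 120 118 120 122 122]
 [125 125 127 124 124 122 122 122 123 124 124 123 122 124 124 125 125 124 122 119 118 119 121 122 121 118]
 [125 125 126 125 123 124 124 127 127 125 123 124 123 124 125 124 124 124 123 118 116 119 121 124 122 115]]
```

View pics/z2.png

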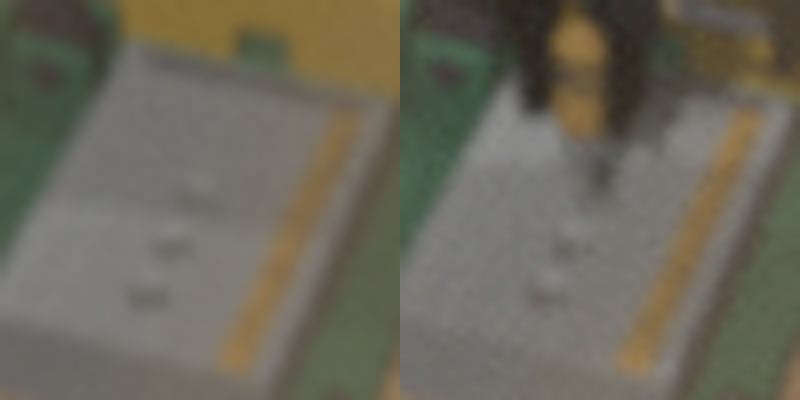

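```bash
python3 -m jog '[[0.3,0.42,1.2,0,0,0,-1],[0,0,1.0,0,0,0,-1],[0,0,0.3,0,0,0,-1],[0,0,0,0,0,0,-1],[0,0,0,0,0,0,-1],[0,0,0,0,0,0,-1]]' ;python3 -c "
from h import *
go([.575,.161,.0595],85.1)
c=snap('side','s2')
K=c['camera_matrix'];Ti=np.linalg.inv(c['T'])
def pj(p):
    q=Ti[:3,:3]@p+Ti[:3,3];return (K@q/q[2])[:2]
t=observe()['tool_pos']
for d in (.02,-.0165,-.0465):print(pj(t+[0,0,d]).round(2))
cv2.imwrite('pics/z3.png',cv2.resize(c['pixels'][230:280,210:270,::-1],None,fx=11,fy=11,interpolation=cv2.INTER_CUBIC))"
```

```text
t: 9.12
tool_pos: [0.5773, 0.1618, 0.0977]
orientation: [2.317, 2.122, 0.001]
force: [-0.0, 0.3, -2.0]
finger_gap: 0.0215
grip_force: 19.8
t 9.12 tcp [0.5773 0.1618 0.0977] yaw 84.97 F [-0.01  0.31 -1.97] gap 0.0215 grip 19.8 j [ 0.12  0.58 -0.64  1.82  0.44  0.89 -0.81]
shift cm [-0.1  -0.22  3.82]
turn deg [ 0.02 -0.01 -0.13]
[235.76 246.18]
[236.02 255.58]
[236.23 263.04]
```

View pics/z3.png

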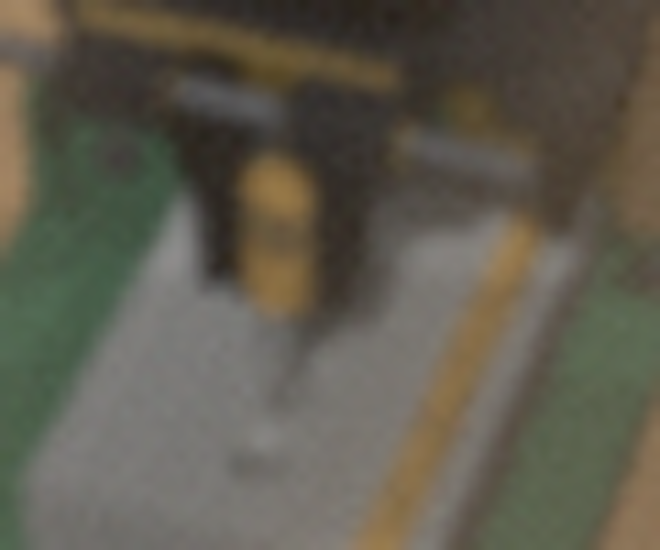

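```bash
python3 -m jog '[[-0.16,-0.3,0,0,0,0,-1],[0,0,0.3,0,0,0,-1],[0,0,0.3,0,0,0,-1],[0,0,0.2,0,0,0,-1],[0,0,0.2,0,0,0,-1],[0,0,0.2,0,0,0,-1],[0,0,0,0,0,0,-1]]' ;python3 -c "
from h import *
go([.574,.1605,.0595],85.1)"
```

```text
t: 9.75
tool_pos: [0.5742, 0.1599, 0.0852]
orientation: [2.317, 2.121, -0.0]
force: [0.2, 0.2, -1.4]
finger_gap: 0.0216
grip_force: 19.8
t 9.75 tcp [0.5742 0.1599 0.0852] yaw 84.95 F [ 0.19  0.23 -1.44] gap 0.0216 grip 19.8 j [ 0.12  0.59 -0.63  1.83  0.45  0.86 -0.82]
shift cm [ 0.06 -0.03  2.57]
turn deg [ 0.    0.02 -0.15]
```

```bash
python3 -m jog '[[0,0,0.25,0,0,0,-1],[0,0,0.25,0,0,0,-1],[0,0,0.25,0,0,0,-1],[0,0,0,0,0,0,-1]]' ;python3 -c "
from h import *
go([.574,.1605,.0595],85.1)"
```

```text
t: 10.08
tool_pos: [0.5743, 0.1598, 0.0776]
orientation: [2.317, 2.121, -0.0]
force: [1.4, -1.0, -1.9]
finger_gap: 0.0216
grip_force: 19.8
t 10.08 tcp [0.5743 0.1598 0.0776] yaw 84.95 F [ 1.39 -1.01 -1.94] gap 0.0216 grip 19.8 j [ 0.12  0.6  -0.63  1.84  0.46  0.85 -0.83]
shift cm [ 0.06 -0.04  1.81]
turn deg [ 0.02  0.02 -0.15]
```

```bash
python3 -m jog '[[-0.03,0.05,0.3,0,0,0,-1],[0,0,0.3,0,0,0,-1],[0,0,0.3,0,0,0,-1],[0,0,0.3,0,0,0,-1],[0,0,0.25,0,0,0,-1],[0,0,0.1,0,0,0,-1],[0,0,0.1,0,0,0,-1],[0,0,0.1,0,0,0,-1],[0,0,0,0,0,0,-1]]' ;python3 -c "
from h import *
go([.574,.1605,.0595],85.1)"
```

```text
t: 10.83
tool_pos: [0.5748, 0.16, 0.0606]
orientation: [2.317, 2.121, 0.001]
force: [2.4, -0.9, -0.5]
finger_gap: 0.0214
grip_force: 19.8
t 10.83 tcp [0.5748 0.16   0.0606] yaw 84.96 F [ 2.39 -0.91 -0.51] gap 0.0214 grip 19.8 j [ 0.1   0.62 -0.61  1.85  0.48  0.82 -0.84]
shift cm [ 0.05 -0.09  0.11]
turn deg [ 0.04 -0.02 -0.14]
```

```bash
python3 -m jog '[[0,0.05,0.1,0,0,0,-1],[0,0,0.1,0,0,0,-1],[0,0,0.1,0,0,0,-1],[0,0,0,0,0,0,-1]]' ;python3 -c "
from h import *
go([.574,.1605,.0595],85.1)"
```

```text
t: 11.17
tool_pos: [0.5753, 0.1603, 0.059]
orientation: [2.316, 2.121, 0.001]
force: [-0.4, -0.4, 8.1]
finger_gap: 0.0213
grip_force: 19.9
t 11.17 tcp [0.5753 0.1603 0.059 ] yaw 84.97 F [-0.44 -0.38  8.09] gap 0.0213 grip 19.9 j [ 0.1   0.63 -0.61  1.85  0.48  0.82 -0.84]
shift cm [ 0.01 -0.13 -0.05]
turn deg [ 0.05  0.01 -0.13]
```

```bash
python3 -m jog '[[0,0,-0.1,0,0,0,-1],[0,0,0,0,0,0,0],[0,0,0,0,0,0,0],[0,0,0,0,0,0,0],[0,0,0,0,0,0,0],[0,0,-1,0,0,0,0],[0,0,-2,0,0,0,0],[0,0,-3.5,0,0,0,0],[0,0,-3.5,0,0,0,0],[0,0,-3.5,0,0,0,0],[0,0,-3,0,0,0,0],[0,0,0,0,0,0,0]]' ;python3 - <<'E'
from h import *
go([.5041,-.2563,.15],72)
c=snap('side','s3')
K=c['camera_matrix'];Ti=np.linalg.inv(c['T'])
im=c['pixels'];hsv=cv2.cvtColor(im,cv2.COLOR_RGB2HSV);H,S,V=cv2.split(hsv);W=cloud(c)
m=((V<105)&(S>50)&(W[...,0]>.4)&(W[...,0]<.63)&(abs(W[...,1]+.21)<.17)&(W[...,2]<.03)).astype(np.uint8)
n,lab,st,_=cv2.connectedComponentsWithStats(m);i=1+np.argmax(st[1:,4]);v,u=np.nonzero(lab==i)
R=np.array([ray(c,a,b,.016)[:2] for a,b in zip(u,v)]);print('side strip',st[i],cv2.minAreaRect((R*1000).astype(np.float32)))
m=((W[...,2]>.055)&(H>10)&(H<33)&(S>70)&(abs(W[...,0]-.575)<.03)&(abs(W[...,1]-.16)<.04))
print('stop: n',m.sum(),'z max/p95',np.nanpercentile(W[m][:,2],[50,95]) if m.any() else '',np.nanmedian(W[m],0) if m.any() else '')
o=np.hstack([cv2.resize(im[225:290,205:270,::-1],None,fx=6,fy=6,interpolation=cv2.INTER_CUBIC),cv2.resize(im[165:230,245:310,::-1],None,fx=6,fy=6,interpolation=cv2.INTER_CUBIC)])
cv2.imwrite('pics/z4.png',o)
E
```

```text
t: 12.17
tool_pos: [0.5781, 0.1621, 0.2311]
orientation: [2.313, 2.118, 0.018]
force: [1.1, 0.9, 0.2]
finger_gap: 0.0433
grip_force: 0.0
t 12.17 tcp [0.5781 0.1621 0.2311] yaw 84.97 F [1.06 0.87 0.17] gap 0.0433 grip 0.0 j [ 0.19  0.44 -0.72  1.7   0.32  1.11 -0.71]
shift cm [-42.37  -3.79   7.87]
turn deg [ 0.63 -0.35 12.97]
side strip [246 187  49  38 399] ((553.5980834960938, -201.44326782226562), (262.5520324707031, 93.28204345703125), 72.97177124023438)
stop: n 563 z max/p95 [0.33421855 0.39388192] [0.57158082 0.18537451 0.33421855]
```

View pics/z4.png

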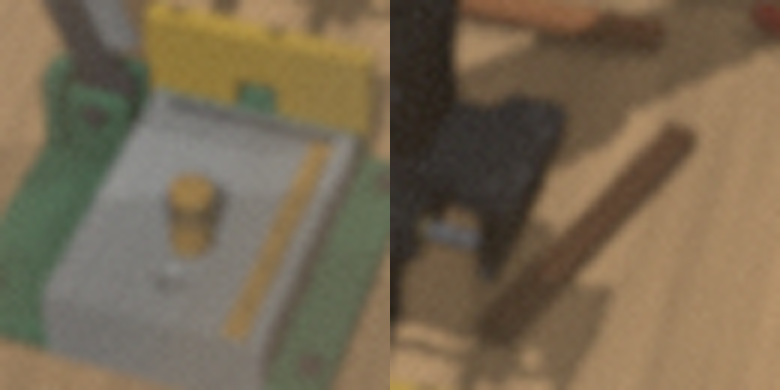

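```bash
python3 -m jog '[[-3.53,-0.32,0,0,0,0,0],[-3.53,-0.32,0,0,0,0,0],[-3.53,-0.32,0,0,0,0,0],[-3.53,-0.32,0,0,0,0,0],[-3.53,-0.32,0,0,0,0,0],[-3.53,-0.32,0,0,0,0,0],[-3.53,-0.32,0,0,0,0,0],[-3.53,-0.32,0,0,0,0,0],[-3.53,-0.32,0,0,0,0,0],[-3.53,-0.32,0,0,0,0,0],[-3.53,-0.32,0,0,0,0,0],[-3.53,-0.32,0,0,0,0,0]]'; python3 -m jog '[[0,0,0,0,0,7,0],[0,0,0,0,0,6,0],[0,0,3,0,0,0,0],[0,0,3,0,0,0,0],[0,0,3,0,0,0,0],[0,0,3,0,0,0,0],[0,0,0,0,0,0,0],[0,0,0,0,0,0,0]]'
python3 - <<'E'
from h import *
go([.5041,-.2563,.014],72)
c=snap('top','t4')
im=c['pixels'];cv2.imwrite('pics/z5.png',cv2.resize(im[160:260,250:370,::-1],None,fx=6,fy=6,interpolation=cv2.INTER_CUBIC))
E
```

```text
t: 13.22
tool_pos: [0.4981, -0.2601, 0.2226]
orientation: [-2.315, -2.12, 0.001]
force: [0.7, -0.3, -0.1]
finger_gap: 0.0433
grip_force: 0.0
t: 13.88
tool_pos: [0.4981, -0.258, 0.102]
orientation: [-2.538, -1.844, 0.003]
force: [0.4, 0.6, 0.1]
finger_gap: 0.0436
grip_force: 0.0
t 13.88 tcp [ 0.4981 -0.258   0.102 ] yaw 71.98 F [0.44 0.63 0.14] gap 0.0436 grip 0.0 j [ 0.8   0.49 -0.52  1.91  0.32  0.83 -0.2 ]
shift cm [0.34 0.56 8.8 ]
turn deg [-0.27 -0.06 -0.02]
```

View pics/z5.png

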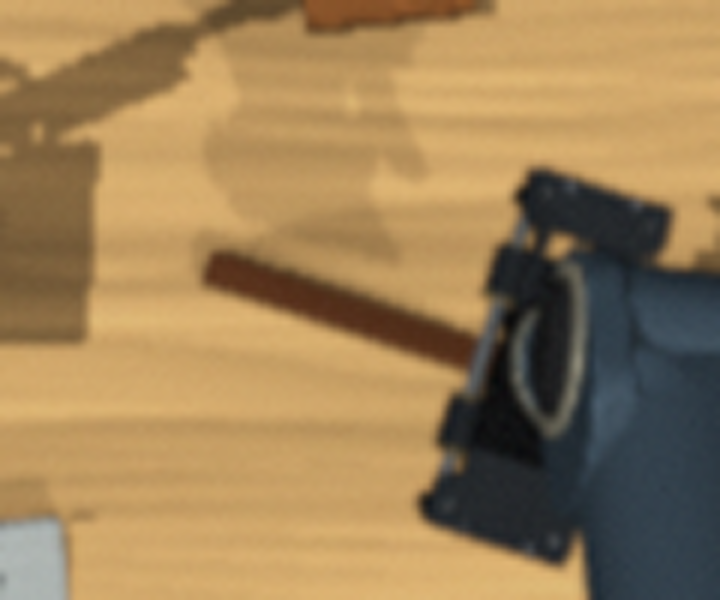

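```bash
python3 -m jog '[[0.34,0.56,0,0,0,0,0],[0,0,2.5,0,0,0,0],[0,0,2.5,0,0,0,0],[0,0,2,0,0,0,0],[0,0,1,0,0,0,0],[0,0,0.3,0,0,0,0],[0,0,0,0,0,0,0],[0,0,0,0,0,0,0]]'; python3 -c "
from h import *
go([.5041,-.2563,.014],72)"
```

```text
t: 14.6
tool_pos: [0.5073, -0.2575, 0.0221]
orientation: [2.54, 1.844, 0.002]
force: [0.6, -0.1, 0.9]
finger_gap: 0.0436
grip_force: 0.0
t 14.6 tcp [ 0.5073 -0.2575  0.0221] yaw 71.97 F [ 0.62 -0.1   0.92] gap 0.0436 grip 0.0 j [ 0.74  0.61 -0.45  1.94  0.41  0.68 -0.28]
shift cm [ 0.02 -0.35  0.81]
turn deg [ 0.16  0.02 -0.03]
```

```bash
python3 -m jog '[[0,-0.25,0.4,0,0,0,0],[0,0,0.35,0,0,0,0],[0,0,0,0,0,0,0],[0,0,0,0,0,0,-1],[0,0,0,0,0,0,-1],[0,0,0,0,0,0,-1],[0,0,0,0,0,0,-1],[0,0,0,0,0,0,-1]]' 25; python3 -c "
from h import *
go([.5041,-.2563,.014],72)"
```

```text
t: 15.27
tool_pos: [0.5038, -0.2566, 0.0132]
orientation: [2.542, 1.845, 0.0]
force: [-0.2, 0.4, -0.1]
finger_gap: 0.0204
grip_force: 25.0
t 15.27 tcp [ 0.5038 -0.2566  0.0132] yaw 71.96 F [-0.18  0.45 -0.11] gap 0.0204 grip 25.0 j [ 0.73  0.62 -0.44  1.95  0.42  0.66 -0.29]
shift cm [ 0.03  0.02 -0.08]
turn deg [ 0.03  0.   -0.04]
```

```bash
python3 -m jog '[[0,0,-1.5,0,0,0,-1],[0,0,-2.0,0,0,0,-1],[0,0,-1.1,0,0,0,-1],[0,0,0,0,0,-6.5,-1],[0,0,0,0,0,-6.6,-1],[0,0,0,0,0,0,-1],[0,0,0,0,0,0,-1]]'; python3 -c "
from h import *
go([.549,-.1455,.0592],85.08)"
```

```text
t: 15.85
tool_pos: [0.5034, -0.2566, 0.059]
orientation: [-2.319, -2.12, -0.0]
force: [-0.4, 0.3, -0.5]
finger_gap: 0.0207
grip_force: 25.0
t 15.85 tcp [ 0.5034 -0.2566  0.059 ] yaw 84.87 F [-0.43  0.34 -0.54] gap 0.0207 grip 25.0 j [ 0.81  0.57 -0.54  1.93  0.41  0.76 -0.06]
shift cm [11.47  3.55 -0.02]
turn deg [ 0.   -0.02 -0.21]
```

```bash
python3 -m jog '[[2,0.71,0,0,0,-0.2,-1],[2.5,0.71,0,0,0,0,-1],[2.5,0.71,0,0,0,0,-1],[2.5,0.71,0,0,0,0,-1],[1.9,0.71,0,0,0,0,-1],[0,0,0,0,0,0,-1],[0,0,0,0,0,0,-1],[0,0,0,0,0,0,-1]]'
python3 - <<'E'
from h import *
go([.549,-.1455,.0592],85.08)
a=snap('top','t6');b=snap('side','s6')
t=observe()['tool_pos']
c=a;im=c['pixels'];hsv=cv2.cvtColor(im,cv2.COLOR_RGB2HSV);H,S,V=cv2.split(hsv);W=cloud(c)
m=((V<130)&(S>90)&((H<14)|(H>170))&(abs(W[...,0]-.555)<.04)&(W[...,1]>-.14)&(W[...,1]<.05)&(W[...,2]>.045)).astype(np.uint8)
v,u=np.nonzero(m);P=np.array([ray(c,x,y,.062)[:2] for x,y in zip(u,v)])
print(len(P),'z',np.nanpercentile(W[m>0][:,2],[10,50,90]))
vx,vy,x0,y0=cv2.fitLine((P*1000).astype(np.float32),cv2.DIST_L2,0,.01,.01).ravel();print('yaw of strip',np.degrees(np.arctan2(-vx*np.sign(vy),abs(vy))),x0,y0,'ymax',P[:,1].max())
q=W[m>0];A=np.c_[q[:,1],np.ones(len(q))];print('slope z/y',np.linalg.lstsq(A,q[:,2],rcond=None)[0])
f=lambda i,x,y:cv2.resize(i[y:y+75,x:x+65,::-1],None,fx=6,fy=6,interpolation=cv2.INTER_CUBIC)
cv2.imwrite('pics/z6.png',np.hstack([f(a['pixels'],225,160),f(b['pixels'],225,180)]))
E
```

```text
t: 16.52
tool_pos: [0.548, -0.1466, 0.0588]
orientation: [2.313, 2.125, -0.002]
force: [0.8, -0.6, -0.5]
finger_gap: 0.0204
grip_force: 25.0
t 16.52 tcp [ 0.548  -0.1466  0.0588] yaw 85.15 F [ 0.84 -0.6  -0.52] gap 0.0204 grip 25.0 j [ 0.6   0.57 -0.55  1.92  0.42  0.76 -0.27]
shift cm [ 0.12  0.09 -0.04]
turn deg [-0.04  0.05  0.07]
219 z [0.05787543 0.06131643 0.06453435]
yaw of strip -4.881793 555.3123 -50.16944 ymax 0.01634929191493882
slope z/y [0.00349445 0.0615089 ]
```

View pics/z6.png

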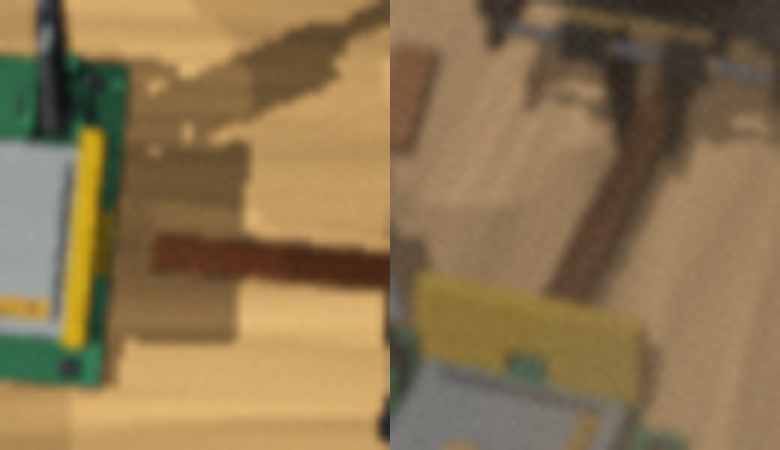

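```bash
python3 -m jog '[[0.5,0.1,-0.04,0,0,0,-1],[1,0,0,0,0,0,-1],[1,0,0,0,0,0,-1],[0.7,0,0,0,0,0,-1],[0.5,0,0,0,0,0,-1],[0.4,0,0,0,0,0,-1],[0,0,0,0,0,0,-1]]'; python3 -c "
from h import *
go([.5653+.0858*-.059,.0438-.9963*.059,.0592],84.92)"
```

```text
t: 17.2
tool_pos: [0.553, -0.1036, 0.0596]
orientation: [-2.309, -2.13, -0.001]
force: [-0.3, 0.9, -0.6]
finger_gap: 0.0203
grip_force: 25.0
t 17.2 tcp [ 0.553  -0.1036  0.0596] yaw 85.37 F [-0.29  0.86 -0.65] gap 0.0203 grip 25.0 j [ 0.53  0.56 -0.55  1.93  0.42  0.76 -0.34]
shift cm [8.89 0.01 0.04]
turn deg [ 0.01 -0.03  0.45]
```

```bash
python3 -m jog '[[0.5,0,0.03,0,0,0.15,-1],[0.8,0,0,0,0,0.1,-1],[0.8,0,0,0,0,0,-1],[0.8,0,0,0,0,0,-1],[0.5,0,0,0,0,0,-1],[0,0,0,0,0,0,-1]]'; python3 -c "
from h import *
go([.5653+.0858*-.059,.0438-.9963*.059,.0592],85.08)"
```

```text
t: 17.7
tool_pos: [0.556, -0.0691, 0.0594]
orientation: [-2.313, -2.125, -0.001]
force: [-0.1, -0.2, -0.5]
finger_gap: 0.0208
grip_force: 25.0
t 17.7 tcp [ 0.556  -0.0691  0.0594] yaw 85.16 F [-0.15 -0.18 -0.53] gap 0.0208 grip 25.0 j [ 0.47  0.56 -0.55  1.94  0.42  0.76 -0.41]
shift cm [ 5.43 -0.03  0.02]
turn deg [ 0.02 -0.05  0.08]
```

```bash
python3 -m jog '[[0.6,-0.02,0,0,0,0,-1],[0.8,0,0,0,0,0,-1],[0.8,0,0,0,0,0,-1],[0.8,0,0,0,0,0,-1],[0.6,0,0,0,0,0,-1],[0.4,0,0,0,0,0,-1],[0,0,0,0,0,0,-1]]'; python3 -c "
from h import *
go([.5653+.0858*-.059,.0438-.9963*.059,.0592],85.08)"
```

```text
t: 18.28
tool_pos: [0.5592, -0.0298, 0.0593]
orientation: [-2.314, -2.125, -0.001]
force: [-0.2, 0.4, 0.3]
finger_gap: 0.0206
grip_force: 25.0
t 18.28 tcp [ 0.5592 -0.0298  0.0593] yaw 85.12 F [-0.24  0.38  0.34] gap 0.0206 grip 25.0 j [ 0.4   0.56 -0.55  1.94  0.42  0.76 -0.48]
shift cm [ 1.48 -0.02  0.01]
turn deg [ 0.02 -0.03  0.04]
```

```bash
python3 -m jog '[[0.4,-0.01,0,0,0,0,-1],[0.3,0,0,0,0,0,-1],[0.2,0,0,0,0,0,-1],[0.1,0,0,0,0,0,-1],[0.1,0,0,0,0,0,-1],[0,0,0,0,0,0,-1],[0,0,0,0,0,0,-1]]'; python3 -c "
from h import *
go([.5653+.0858*-.059,.0438-.9963*.059,.0592],85.08)"
```

```text
t: 18.87
tool_pos: [0.5599, -0.0205, 0.0591]
orientation: [2.316, 2.122, -0.0]
force: [0.0, -0.8, -0.5]
finger_gap: 0.0207
grip_force: 25.0
t 18.87 tcp [ 0.5599 -0.0205  0.0591] yaw 85.0 F [ 0.03 -0.81 -0.53] gap 0.0207 grip 25.0 j [ 0.38  0.56 -0.55  1.94  0.42  0.76 -0.5 ]
shift cm [ 0.56 -0.02 -0.01]
turn deg [ 0.    0.01 -0.08]
```

```bash
for i in 1 2; do python3 -m jog '[[0.07,0,0,0,0,0,-1],[0.07,0,0,0,0,0,-1],[0.06,0,0,0,0,0,-1],[0,0,0,0,0,0,-1],[0,0,0,0,0,0,-1]]'; done
```

```text
t: 19.28
tool_pos: [0.5601, -0.0183, 0.0592]
orientation: [2.316, 2.123, 0.0]
force: [-0.6, -0.3, -0.7]
finger_gap: 0.0207
grip_force: 25.0
t: 19.7
tool_pos: [0.5602, -0.0164, 0.0591]
orientation: [2.316, 2.123, -0.0]
force: [-0.4, -0.5, -0.9]
finger_gap: 0.021
grip_force: 25.0
```

```bash
python3 -m jog '[[0.07,0,0,0,0,0,-1],[0.07,0,0,0,0,0,-1],[0.06,0,0,0,0,0,-1],[0,0,0,0,0,0,-1],[0,0,0,0,0,0,-1]]'; python3 -m jog '[[0.05,0,0,0,0,0,-1],[0,0,0,0,0,0,-1],[0,0,0,0,0,0,-1]]'; python3 -m jog '[[0.05,0,0,0,0,0,-1],[0,0,0,0,0,0,-1],[0,0,0,0,0,0,-1]]'
```

```text
t: 20.12
tool_pos: [0.5604, -0.0152, 0.0592]
orientation: [2.316, 2.121, -0.001]
force: [0.4, -3.5, 0.1]
finger_gap: 0.0209
grip_force: 25.0
t: 20.37
tool_pos: [0.5605, -0.015, 0.0591]
orientation: [2.316, 2.121, -0.002]
force: [0.7, -4.9, 0.9]
finger_gap: 0.0212
grip_force: 25.0
t: 20.62
tool_pos: [0.5605, -0.0148, 0.0591]
orientation: [2.316, 2.121, -0.002]
force: [-0.1, -6.3, 1.7]
finger_gap: 0.0208
grip_force: 25.0
```

```bash
python3 -m jog '[[0,0,0,0,0,0,-1],[0,0,0,0,0,0,-1],[0,0,0,0,0,0,-1]]'
python3 - <<'E'
from h import *
b=snap('side','s8');a=snap('top','t8')
f=lambda i,x,y:cv2.resize(i[y:y+75,x:x+65,::-1],None,fx=6,fy=6,interpolation=cv2.INTER_CUBIC)
cv2.imwrite('pics/z8.png',np.hstack([f(a['pixels'],190,160),f(b['pixels'],205,210)]))
E
```

```text
t: 20.87
tool_pos: [0.5605, -0.0148, 0.0591]
orientation: [2.316, 2.121, -0.002]
force: [-0.9, -5.7, -0.2]
finger_gap: 0.0209
grip_force: 25.0
```

View pics/z8.png

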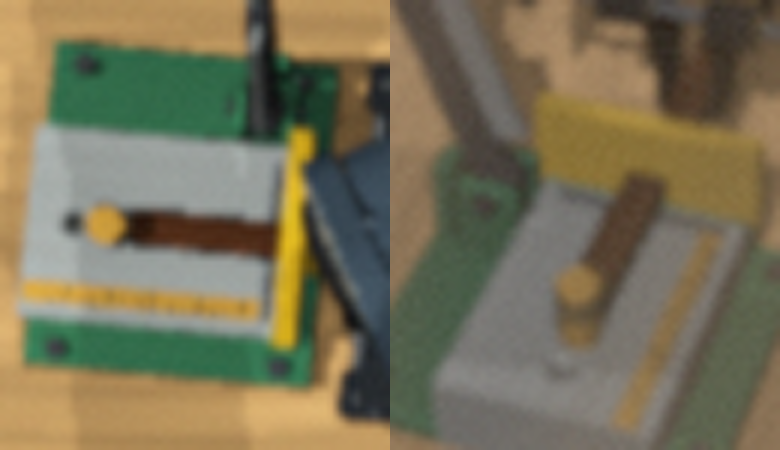

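The strip passes through the window and butts the stop, which stands in the middle hole. The top view shows the stop at crop pixel (105,222) and the strip end at about (130,227). The push is steady at about 6 N, so I'm handing in.

```bash
python3 -c "
from rig import hand_in
print(hand_in())"
```

```text
the job is handed in; nothing more can be done
None
```

I handed the job in at about 21 s with the stop home in the middle hole and the strip fed level through the window, still gripped at 25 N and pressing the stop at about 6 N; the hand-in returned no verdict.

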